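# Stow the thread protector and offer the plug gauge up to the coupling

## Robot

A 6-joint arm with a two-finger parallel gripper is mounted at the origin on the work surface. World frame = base frame: x ahead of the robot, y to its left, z up, the work surface at z = 0. Lengths are in m, angles in rad, forces in N, time in s.
With the tool pointing down it reaches from about 0.225 to 0.875 m from the base axis. Payload 3.4 kg.
Tool frame: the origin (TCP) lies at the very end of the fingers, on their centre line; the grasp point (between the pads) lies 19 mm behind it (manip.grasp_offset is the distance from the TCP to the grasp point, in m); x points along the fingers, y is the direction in which the jaws open and shut, and the axes are right-handed (so a half turn about x gives the same grasp; the last joint's range is limited). The gripper opens to 85 mm and grips with 20 to 120 N. Pads are 22 mm wide; open, the fingers measure 114 mm over their backs; the gripper's body (76 mm by 85 mm) begins 54 mm behind the grasp point. The pads swing forward as they close: fully open they stand 13 mm farther back than shut.
Start: joints at [-1.462, 0.276, 1.505, -0, 1.361, -0.121], TCP at [0.131, -0.56, 0.205] pointing down, gripper open.
Joint ranges: [-2.89, 2.89], [-0.75, 2.08], [0.22, 2.7], [-1.18, 4.32], [0.11, 2.71], [-2.7, 2.7]. Speed limits (rad/s): [2.57, 2.57, 3.14, 3.14, 3.14, 3.14].

## Interface

Orientations are given as a unit quaternion [w, x, y, z].
In Python, from rig import manip gives the robot as it stands.
- The arm moves only by the tool step_arm, never from a script. Its argument "increments" is a list of rows, each an object with "grip": the opening, from 0 (shut) to 1 (fully open); "delta_pos": the shift along the world's x, y, z in m, a list of three; "twist": the turn about the world's z in degrees. A call has 1 to 10 rows; each row shifts and turns the commanded pose from where the row before left it; what a row does not reach is not made up. A row lasts 1/12 s, in which the tool goes at most 41.7 mm and 7.16 degrees, less where a joint would pass 70% of its speed; a pose out of reach is approached as far as the arm can. A call with a gripper value outside its range is refused whole. The fingers move at their own pace and stop on an object; "force" is the grip in N (left out, the last holds). Time passes only in rows, so rows that do not move let the fingers close. It gives the time, the measured TCP pose, the force and the opening at its end, in the units of the state.
- manip.get_state(): the state, without advancing time (a new reading comes with each control period).
- manip.get_image(name): name is "scene" or "top" or "wrist"; returns a dict with "img" (420x560x3 uint8, red, green, blue), "fx", "fy", "cx", "cy" (pixels), "D" ([k1, k2, p1, p2, k3] as OpenCV has them; the pictures are not rectified), "rvec" (rotation vector, rad) and "tvec" (3), from world to camera coordinates, as OpenCV has them; the wrist camera has in their place "mount" (4x4, takes a point from camera to tool coordinates, whose origin is the TCP and whose axes are the tool frame's). Camera axes: x right, y down, z forward; pixel columns grow to the right and rows downward; lengths in m; the calibration is good to about 2 mm. A picture is of the moment at which its call begins: read the wrist's pose just before it. There is no depth.
- manip.sign_off(): hands the job in, once; it reports no verdict.
The state is a dict: "clock": time; "qpos": joint angles; "qd": joint speeds; "effort": joint torques, N m; "position": TCP position; "ee_rot": TCP orientation; "contact_force": force on the tool from outside, world axes, zero at the start; "moment": the same for the moment, N m; "width": finger opening in m.
Only numpy, scipy, OpenCV 4.12 (cv2) and the standard library are available. Lean on these libraries where they do the work, as an engineer would, in place of code of your own. Each camera call takes 0.05 s, during which the arm holds its last target. There are 200 camera calls.

## Task

Pull the white nylon thread protector out of the steel coupling, put it into the open drawer and push the drawer fully shut. Then lift the blued plug gauge out of its wooden block by its red handle, carry it over the top of the sliding door's frame and finish while still holding it upright, still and centred over the coupling's bore, its lower end about a centimetre above the mouth and not touching. The gauge must never knock the frame or the coupling, and the half-open door, tally counter, mirror and blue tin are left where they are.

Things in the scene. Friction and masses are not known exactly. Their poses are not given: they have to be found in the camera images.
- protector_grip (a point): White nylon thread protector, loose, about 0.08 kg: a round cap 46 mm in diameter and 44 mm tall, with a plug 36 mm in diameter and 10 mm long below it; the plug hangs loosely in the coupling's bore and the cap rests on the coupling's top face. This point is on its axis, half-way up the 46 mm cap (22 mm above the coupling's top, 32 mm above the foot of the plug); z along its axis, upward.
- coupling_mouth (a point): Bright steel coupling, fixed, standing upright on a yellow 100 x 100 x 10 mm foot: outside diameter 72 mm, bore 44 mm, top face 70 mm above the shelf. This point is the centre of the bore at the top face; z upward.
- drawer_floor (a point): Centre of the inner floor of the only drawer of a low green drawer unit (250 mm deep, 210 mm wide, 105 mm tall, fixed). x points into the cabinet (the way the drawer shuts), y across to the left, z up. Inside, the drawer is 205 mm long (x -102 to +102 mm), 168 mm wide, its side walls rise 61 mm and its front 68 mm above this floor. With the drawer open by q, the part in front of the cabinet runs from x = -102 mm to x = q - 108 mm.
- cab_drawer0_handle (a point): Middle of the drawer's steel bar handle: an 11 mm thick horizontal bar 105 mm long, 35 mm in front of the drawer's face and 67 mm above the shelf; it moves with the drawer, axes as drawer_floor.
- cab_drawer0 (a joint): How far the drawer is open, in m: 0 fully shut (against a stop); it starts 0.12 to 0.15 open. About 1 N of friction; it stays where it is left. Pushing the handle bar or the front along +x of drawer_floor shuts it.
- gauge_grip (a point): Plug gauge, loose, 0.3 to 0.65 kg, standing upright: blued steel plug 38 mm in diameter and 45 mm long below, red aluminium handle 26 mm in diameter and 76 mm long above, 121 mm tall in all. It stands loosely in a 15 mm deep round recess (47 mm wide) in a fixed wooden block of 80 x 80 x 30 mm, so its lower end is 15 mm above the shelf. This point is on the axis, half-way up the red handle, 83 mm above the lower end; z along the axis, upward.
- gauge_nose (a point): Centre of the plug gauge's flat lower end, z along its axis upward.
- rail_top (a point): Middle of the upper face of the dark steel frame in which the door slides; the frame is fixed, an upright open rectangle 360 mm long (along this point's x), 22 mm thick (y) and 130 mm tall, standing between the gauge's block and the coupling. This face is the highest thing on the way.
- door_mid (a point): Centre of the bright steel sliding door, 170 mm long, 6 mm thick, 108 mm tall, running in the frame along its x; left alone.
- slide_door (a joint): Position of the sliding door along the frame, in m, 0 to 0.16; starts half open.
- tin: Blue closed tin, 60 mm in diameter, 50 mm tall, on the gauge's side of the frame, left alone; origin at the centre of its underside.
- mirror: Stainless inspection mirror lying on the shelf beyond the coupling, about 155 mm long along its x, 10 mm thick, left alone; origin near its middle, on the underside.
- tally: Round brass tally counter, 46 mm in diameter, 31 mm tall, standing on top of the drawer unit, left alone; origin at the centre of its underside.

How it is judged:
On the way, in this order (a step that is already met when the one before it is completed fails the run):
1. the thread protector lies in the drawer, let go (x of protector_grip in the frame of drawer_floor between -0.1 and 0.1 m and y of protector_grip in the frame of drawer_floor between -0.083 and 0.083 m and z of protector_grip in the frame of drawer_floor between 0 and 0.06 m and contact force between the fingers and protector below 0.1 N), for 0.2 s.
2. the drawer is shut with the protector in it (x of protector_grip in the frame of drawer_floor between -0.1 and 0.1 m and y of protector_grip in the frame of drawer_floor between -0.083 and 0.083 m and z of protector_grip in the frame of drawer_floor between 0 and 0.06 m and value of joint cab_drawer0 below 0.006 m), for 0.1 s.
3. the gauge is lifted with its lower end above the top of the door's frame (z of gauge_nose in the frame of rail_top above 0.002 m), for 0.1 s.
At the end, for the whole second after the job is handed in: Protector in the drawer, drawer shut within 6 mm; gauge held in the fingers, at rest (under 20 mm/s), upright within 0.08 rad, not touching the coupling, its lower end 2 to 20 mm above the mouth and within 6 mm of the bore axis (all of step 2 and horizontal distance between gauge_nose and coupling_mouth below 0.006 m and z of gauge_nose in the frame of coupling_mouth between 0.002 and 0.02 m and angle between gauge_nose's own z axis and vertical below 0.08 rad and contact force between gauge and coupling below 0.05 N and contact force between the fingers and gauge above 2 N and linear speed of gauge below 0.02 m/s); the arm keeps its last pose, push and grip.
It fails at once if the tally counter, mirror or tin is moved more than 15 mm (distance of any of tally, mirror, tin from where it was at the start of the episode above 0.015 m).
It fails at once if the sliding door is moved more than 10 mm (distance of door_mid from where it was at the start of the episode above 0.01 m).
It fails at once if the gauge knocks the coupling (over 0.5 N) (contact force between gauge and coupling above 0.5 N).
It fails at once if the gauge knocks the door or its frame (over 0.5 N) (contact force between gauge and frame above 0.5 N).
It also fails if it takes over 70 s, if anything falls off the work surface, if the arm or the gripper's body presses on something with over 40 N, if the wrist force passes 120 N, or if a joint passes its speed limit or range.

## Working session

There is one attempt and no reset: what is moved stays moved. The work goes in short steps, Python scripts to look and compute and a tool call to move; the robot and the scene stay as the last step left them, time stands still between calls to the robot, and variables do not carry over. Pictures are saved under pics/ and viewed, about 8 in all and at most 12, crops included, and the job is handed in when it is done.

Besides the shell and the picture viewer there is one more tool, called after ">>>" by a JSON object that holds its "name" and its "arguments", one argument or row to a line. step_arm: Moves the arm, as the interface text tells. Its arguments: {"type":"object","properties":{"increments":{"type":"array"},"force":{"type":"number"}},"required":["increments"]}

```bash
mkdir -p pics; ls
cat > h.py <<'E'
import numpy as np, cv2
from rig import manip
from scipy.spatial.transform import Rotation as R
def shot(n,name):
    s=manip.get_state(); d=manip.get_image(n); cv2.imwrite(f'pics/{name}.png',d['img'][:,:,::-1])
    K=np.array([[d['fx'],0,d['cx']],[0,d['fy'],d['cy']],[0,0,1]]);D=np.array(d['D'],float)
    if 'mount' in d:
        w,x,y,z=s['ee_rot'];T=np.eye(4);T[:3,:3]=R.from_quat([x,y,z,w]).as_matrix();T[:3,3]=s['position']
        C=T@np.array(d['mount'])
    else:
        Rm=cv2.Rodrigues(np.array(d['rvec'],float))[0];C=np.eye(4);C[:3,:3]=Rm.T;C[:3,3]=-Rm.T@np.array(d['tvec'],float).ravel()
    np.savez(f'pics/{name}.npz',K=K,D=D,C=C); return d['img']
def ray(name,uv):
    f=np.load(f'pics/{name}.npz');p=cv2.undistortPoints(np.array(uv,float).reshape(-1,1,2),f['K'],f['D']).reshape(-1,2)
    d=np.c_[p,np.ones(len(p))]@f['C'][:3,:3].T; return f['C'][:3,3],d/np.linalg.norm(d,axis=1)[:,None]
def onz(name,uv,z):
    o,d=ray(name,uv); return o+d*((z-o[2])/d[:,2])[:,None]
def proj(name,P):
    f=np.load(f'pics/{name}.npz');Ri=f['C'][:3,:3].T;return cv2.projectPoints(np.array(P,float).reshape(-1,1,3),cv2.Rodrigues(Ri)[0],-Ri@f['C'][:3,3],f['K'],f['D'])[0].reshape(-1,2)
E
python3 - <<'E'
from h import *
shot('scene','s0');shot('top','t0');s=manip.get_state();print(s)
for n in('s0','t0'):print(np.load(f'pics/{n}.npz')['C'].round(3))
E
```

```text
pics
{'clock': 0.1, 'qpos': array([-1.46200527e+00,  2.76522548e-01,  1.50597458e+00, -2.04646435e-06,
        1.36073414e+00, -1.20981223e-01]), 'qd': array([-0.00133317, -0.00165727, -0.00349698, -0.00038703,  0.00153955,
       -0.00078054]), 'effort': array([ 1.20177174e-03, -4.17699730e+01, -2.46406174e+01, -1.75725481e-04,
        5.78701045e-03,  4.63313707e-07]), 'position': array([ 0.13090831, -0.55937632,  0.20434425]), 'ee_rot': array([ 0.08047897,  0.70244799,  0.08163764, -0.70244235]), 'contact_force': array([-0.29695976,  0.38582037,  0.11387491]), 'moment': array([-0.02617237, -0.03693762,  0.01813972]), 'width': 0.0858322880049166}
[[-0.445  0.655 -0.61   1.134]
 [ 0.895  0.314 -0.316  0.269]
 [-0.015 -0.687 -0.726  0.712]
 [ 0.     0.     0.     1.   ]]
[[ 0.009 -0.992  0.124  0.471]
 [-1.    -0.011 -0.016  0.022]
 [ 0.017 -0.124 -0.992  1.206]
 [ 0.     0.     0.     1.   ]]
```

View pics/t0.png

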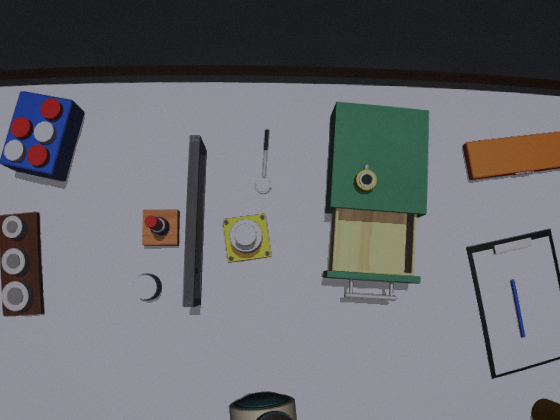

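View pics/s0.png

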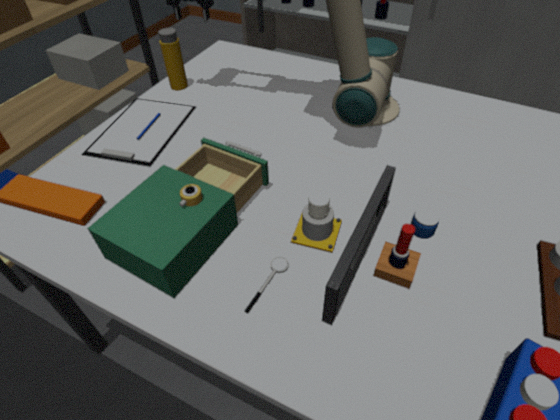

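The top view shows the gauge (157,225), frame (195,220), coupling with cap (246,237), and drawer (372,240) with its handle (371,295). The tin is at (148,287) and the tally at (366,180). The scene view agrees.

Run:
```python
from h import *
im=cv2.imread('pics/t0.png');hsv=cv2.cvtColor(im,cv2.COLOR_BGR2HSV)
def m(lo,hi,roi,z,n):
    x0,y0,x1,y1=roi;k=cv2.inRange(hsv,lo,hi)[y0:y1,x0:x1]
    c=max(cv2.findContours(k,0,1)[0],key=cv2.contourArea);r=cv2.minAreaRect(c);b=cv2.boxPoints(r)+[x0,y0]
    print(n,cv2.contourArea(c),(np.array(r[0])+[x0,y0]).round(1),r[1],'\n',onz('t0',[np.array(r[0])+[x0,y0]],z).round(3),onz('t0',b,z)[:,:2].round(3).tolist())
m((20,120,80),(35,255,255),(215,205,280,270),.010,'foot')
m((5,80,80),(20,255,255),(135,200,185,250),.030,'block')
m((0,150,80),(5,255,255),(135,205,175,235),.136,'red')
m((60,80,0),(95,255,255),(320,265,430,285),.09,'front')
m((60,80,0),(95,255,255),(325,95,435,214),.105,'cab')
g=cv2.cvtColor(im,6)
cap=g[215:260,225:268];print(cap[::3,::3])
print('frame',onz('t0',[(195,137),(192,304)],.13).round(3))
print('handle',onz('t0',[(346,296),(396,298)],.067).round(3))
print('tin',onz('t0',[(148,287)],.05).round(3),'mirr',onz('t0',[(263,187)],.0).round(3),'drawerfloor corners',onz('t0',[(341,220),(405,220)],.03).round(3))
a=np.hstack([cv2.resize(im[195:260,130:210],None,fx=5,fy=5,interpolation=2),cv2.resize(im[205:270,215:275],None,fx=5,fy=5,interpolation=2)])
cv2.imwrite('pics/z0.png',a)
```

```text
foot 1679.5 [246.2 237.7] (42.82103729248047, 43.019287109375) 
 [[0.57  0.064 0.01 ]] [[0.611, 0.12], [0.625, 0.022], [0.528, 0.008], [0.514, 0.105]]
block 1140.5 [159.5 227. ] (34.0, 35.0) 
 [[0.59 0.26 0.03]] [[0.628, 0.302], [0.629, 0.221], [0.552, 0.219], [0.55, 0.299]]
red 95.5 [150.5 220.5] (11.0, 11.0) 
 [[0.592 0.258 0.136]] [[0.604, 0.27], [0.604, 0.247], [0.581, 0.246], [0.581, 0.269]]
front 487.5 [373.  276.6] (92.47000885009766, 6.742604732513428) 
 [[ 0.482 -0.211  0.09 ]] [[0.481, -0.111], [0.496, -0.112], [0.482, -0.313], [0.468, -0.312]]
cab 9716.5 [380.3 157.8] (97.38381958007812, 106.03128814697266) 
 [[ 0.739 -0.228  0.105]] [[0.628, -0.113], [0.864, -0.13], [0.856, -0.351], [0.617, -0.325]]
[[147 148 145 149 147 147 144 135 119 129 132 133  89 120 150]
 [106 126 131 126 134 138 136 136 135 137 135 134  72 107 147]
 [ 66 115 134 137 103 146 146 149 146 144 122 133 133 136 143]
 [ 78 134 135 129 150 136 145 147 142 143 148 129 134 136 112]
 [132 134 133 144 131 145 147 144 145 145 148 148 134 136 133]
 [134 133 143 135 142 147 146 147 148 144 145 148 142 137 122]
 [133 134 144 145 147 146 146 146 146 149 136 144 140 134 125]
 [130 133 147 138 147 146 146 147 148 146 125 146 121 137 131]
 [122 132 147 145 145 144 149 146 145 147  98 147 116 137 136]
 [120 136 121 147 116 147 145 146 149 112 118 149  78 134 137]
 [141 134  87 147  90  81  83  75  68  88 146 106 111 135 133]
 [126 134 117  78 144  88  90  88  88 114  93  69 135 133 136]
 [146 132 138  90  85  52  95  98  78  40  87  87 137 138  89]
 [145 132 137 132  86  90  85  86  88  91 109 135 135 131  66]
 [149 118  70 133 132 118  90  91  90 130 136 130 104  84 118]]
frame [[0.772 0.172 0.13 ]
 [0.423 0.168 0.13 ]]
handle [[ 0.44  -0.156  0.067]
 [ 0.435 -0.267  0.067]]
tin [[0.454 0.278 0.05 ]] mirr [[0.689 0.027 0.   ]] drawerfloor corners [[ 0.61  -0.151  0.03 ]
 [ 0.612 -0.299  0.03 ]]
```

View pics/z0.png

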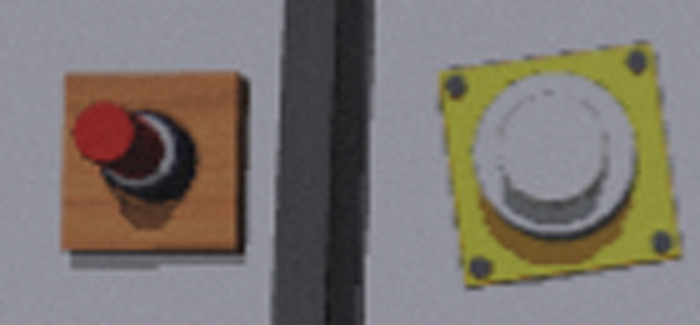

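Run:
```python
from h import *
s=manip.get_state();w,x,y,z=s['ee_rot'];M=R.from_quat([x,y,z,w]).as_matrix();print(M.round(3),manip.grasp_offset)
print('captop',onz('t0',[(245.4,234)],.114).round(3))
```

```text
[[-0.     0.228 -0.974]
 [ 0.002 -0.974 -0.228]
 [-1.    -0.002 -0.   ]] 0.0187
captop [[0.569 0.062 0.114]]
```

>>> {"name": "step_arm", "arguments": {
  "increments": [
    {"grip": 1, "delta_pos": [0.02, 0.03, 0.005], "twist": 0},
    {"grip": 1, "delta_pos": [0.02, 0.03, 0.005], "twist": 0},
    {"grip": 1, "delta_pos": [0.02, 0.03, 0.005], "twist": 0},
    {"grip": 1, "delta_pos": [0.02, 0.03, 0.005], "twist": 0},
    {"grip": 1, "delta_pos": [0.02, 0.03, 0.005], "twist": 0},
    {"grip": 1, "delta_pos": [0.02, 0.03, 0.005], "twist": 0},
    {"grip": 1, "delta_pos": [0.02, 0.03, 0.005], "twist": 0},
    {"grip": 1, "delta_pos": [0.02, 0.03, 0.005], "twist": 0},
    {"grip": 1, "delta_pos": [0.02, 0.03, 0.005], "twist": 0},
    {"grip": 1, "delta_pos": [0.02, 0.03, 0.005], "twist": 0}
  ]
}}

```text
clock: 0.93
position: [0.3314, -0.2581, 0.2552]
ee_rot: [-0.081, -0.702, -0.081, 0.702]
contact_force: [1.1, 0.5, 0.1]
width: 0.0856
```

>>> {"name": "step_arm", "arguments": {
  "increments": [
    {"grip": 1, "delta_pos": [0.022, 0.03, 0.0], "twist": -4},
    {"grip": 1, "delta_pos": [0.022, 0.03, 0.0], "twist": -4},
    {"grip": 1, "delta_pos": [0.022, 0.03, 0.0], "twist": -4},
    {"grip": 1, "delta_pos": [0.022, 0.03, 0], "twist": -5},
    {"grip": 1, "delta_pos": [0.022, 0.03, 0], "twist": 0},
    {"grip": 1, "delta_pos": [0.022, 0.03, 0], "twist": 0},
    {"grip": 1, "delta_pos": [0.022, 0.03, 0], "twist": 0},
    {"grip": 1, "delta_pos": [0.022, 0.03, 0], "twist": 0},
    {"grip": 1, "delta_pos": [0.022, 0.03, 0], "twist": 0},
    {"grip": 1, "delta_pos": [0.022, 0.03, 0], "twist": 0}
  ]
}}

```text
clock: 1.77
position: [0.5514, 0.0419, 0.2547]
ee_rot: [0.023, -0.706, 0.024, 0.707]
contact_force: [0.8, -0.3, 0.0]
width: 0.0852
```

>>> {"name": "step_arm", "arguments": {
  "increments": [
    {"grip": 1, "delta_pos": [0.017, 0.02, 0.0], "twist": 0},
    {"grip": 1, "delta_pos": [0, 0, 0], "twist": 0},
    {"grip": 1, "delta_pos": [0, 0, 0], "twist": 0}
  ]
}}

```text
clock: 2.02
position: [0.5681, 0.0611, 0.254]
ee_rot: [0.023, -0.706, 0.023, 0.708]
contact_force: [-0.1, -0.7, 0.5]
width: 0.0855
```

Run:
```python
from h import *
shot('wrist','w1');print(manip.get_state()['position'],np.load('pics/w1.npz')['C'].round(3))
print(proj('w1',[[.569,.062,.114],[.57,.064,.07]]))
```

```text
[0.56743472 0.0601944  0.25427879] [[-0.065 -0.947 -0.313  0.648]
 [-0.998  0.062  0.019  0.057]
 [ 0.002  0.314 -0.949  0.422]
 [ 0.     0.     0.     1.   ]]
[[276.02370666 184.81189251]
 [273.93391656 172.67859671]]
```

View pics/w1.png

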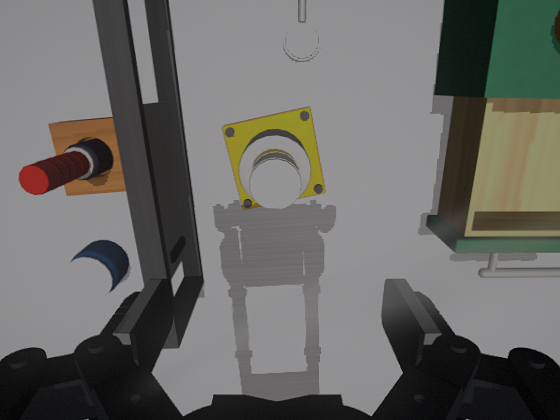

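The cap top appears at (276,184), exactly where the top view predicted. I'll descend and grip it.

>>> {"name": "step_arm", "arguments": {
  "increments": [
    {"grip": 1, "delta_pos": [0.0015, 0.002, -0.025], "twist": 0},
    {"grip": 1, "delta_pos": [0, 0, -0.03], "twist": 0},
    {"grip": 1, "delta_pos": [0, 0, -0.03], "twist": 0},
    {"grip": 1, "delta_pos": [0, 0, -0.03], "twist": 0},
    {"grip": 1, "delta_pos": [0, 0, -0.03], "twist": 0},
    {"grip": 1, "delta_pos": [0, 0, -0.02], "twist": 0},
    {"grip": 1, "delta_pos": [0, 0, -0.01], "twist": 0},
    {"grip": 1, "delta_pos": [0, 0, 0], "twist": 0}
  ]
}}

```text
clock: 2.73
position: [0.567, 0.0609, 0.0781]
ee_rot: [0.024, -0.705, 0.024, 0.709]
contact_force: [0.1, 0.6, 0.3]
width: 0.0855
```

>>> {"name": "step_arm", "arguments": {
  "force": 30,
  "increments": [
    {"grip": 0, "delta_pos": [0, 0, 0], "twist": 0},
    {"grip": 0, "delta_pos": [0, 0, 0], "twist": 0},
    {"grip": 0, "delta_pos": [0, 0, 0], "twist": 0},
    {"grip": 0, "delta_pos": [0, 0, 0], "twist": 0},
    {"grip": 0, "delta_pos": [0, 0, 0], "twist": 0},
    {"grip": 0, "delta_pos": [0, 0, 0], "twist": 0},
    {"grip": 0, "delta_pos": [0, 0, 0], "twist": 0},
    {"grip": 0, "delta_pos": [0, 0, 0], "twist": 0},
    {"grip": 0, "delta_pos": [0, 0, 0], "twist": 0}
  ]
}}

```text
clock: 3.48
position: [0.5709, 0.062, 0.0821]
ee_rot: [-0.023, 0.708, -0.024, -0.705]
contact_force: [-0.4, -0.2, 6.6]
width: 0.0439
```

>>> {"name": "step_arm", "arguments": {
  "increments": [
    {"grip": 0, "delta_pos": [0, 0, 0.01], "twist": 0},
    {"grip": 0, "delta_pos": [0, 0, 0.02], "twist": 0},
    {"grip": 0, "delta_pos": [0, 0, 0.03], "twist": 0},
    {"grip": 0, "delta_pos": [0, 0, 0.03], "twist": 0},
    {"grip": 0, "delta_pos": [0, 0, 0.03], "twist": 0},
    {"grip": 0, "delta_pos": [0, -0.02, 0.02], "twist": 0},
    {"grip": 0, "delta_pos": [0, -0.03, 0], "twist": 0},
    {"grip": 0, "delta_pos": [0, -0.03, 0], "twist": 0},
    {"grip": 0, "delta_pos": [0, -0.03, 0], "twist": 0},
    {"grip": 0, "delta_pos": [0, -0.03, 0], "twist": 0}
  ]
}}

```text
clock: 4.32
position: [0.5692, -0.0789, 0.2212]
ee_rot: [-0.023, 0.707, -0.023, -0.706]
contact_force: [1.2, -0.5, 0.6]
width: 0.0437
```

>>> {"name": "step_arm", "arguments": {
  "increments": [
    {"grip": 0, "delta_pos": [-0.01, -0.03, 0], "twist": 0},
    {"grip": 0, "delta_pos": [-0.01, -0.03, 0], "twist": 0},
    {"grip": 0, "delta_pos": [0, -0.02, 0], "twist": 0},
    {"grip": 0, "delta_pos": [0, 0, 0], "twist": 0},
    {"grip": 0, "delta_pos": [0, 0, 0], "twist": 0}
  ]
}}

```text
clock: 4.73
position: [0.5493, -0.1586, 0.2206]
ee_rot: [-0.025, 0.707, -0.024, -0.707]
contact_force: [0.5, -0.7, -1.0]
width: 0.0438
```

Run:
```python
from h import *
shot('wrist','w2');print(manip.get_state()['position'],manip.get_state()['width'],manip.get_state()['contact_force'])
for z in(.0,.02,.03): print(z,proj('w2',[[.55,-.216,z]]))
```

```text
[ 0.54938834 -0.15759019  0.22058252] 0.04365340764598409 [ 0.24463775  0.47740727 -0.39539519]
0.0 [[330.58220926 163.01209209]]
0.02 [[333.32471744 166.76886761]]
0.03 [[334.80287172 168.7942651 ]]
```

View pics/w2.png

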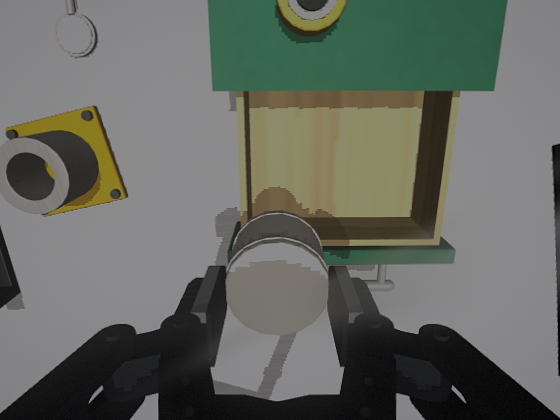

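Run:
```python
from h import *
print('cab edge',onz('w2',[(212,90),(496,88)],.105).round(3))
print('front outer top edge',onz('w2',[(454,262)],.09).round(3))
for z in(.01,.02,.03): print('floor',z,onz('w2',[(250,108),(421,108),(413,218)],z).round(3).tolist())
for z in(.08,.088): print('rim',z,onz('w2',[(240,92),(457,92),(440,242)],z).round(3).tolist())
o,d=ray('w2',[(29,172)]);print('mouth',onz('w2',[(31,174)],.07))
```

```text
cab edge [[ 0.632 -0.116  0.105]
 [ 0.62  -0.327  0.105]]
front outer top edge [[ 0.47  -0.314  0.09 ]]
floor 0.01 [[0.613, -0.136, 0.01], [0.602, -0.307, 0.01], [0.485, -0.304, 0.01]]
floor 0.02 [[0.614, -0.137, 0.02], [0.603, -0.303, 0.02], [0.489, -0.3, 0.02]]
floor 0.03 [[0.614, -0.137, 0.03], [0.603, -0.299, 0.03], [0.492, -0.296, 0.03]]
rim 0.08 [[0.629, -0.134, 0.08], [0.618, -0.309, 0.08], [0.486, -0.304, 0.08]]
rim 0.088 [[0.629, -0.135, 0.088], [0.618, -0.306, 0.088], [0.49, -0.3, 0.088]]
mouth [[0.57364971 0.06180003 0.07      ]]
```

>>> {"name": "step_arm", "arguments": {
  "increments": [
    {"grip": 0, "delta_pos": [0.004, -0.031, 0], "twist": 0},
    {"grip": 0, "delta_pos": [0, -0.03, 0], "twist": 0},
    {"grip": 0, "delta_pos": [0, 0, -0.02], "twist": 0},
    {"grip": 0, "delta_pos": [0, 0, -0.03], "twist": 0},
    {"grip": 0, "delta_pos": [0, 0, -0.03], "twist": 0},
    {"grip": 0, "delta_pos": [0, 0, -0.03], "twist": 0},
    {"grip": 0, "delta_pos": [0, 0, -0.03], "twist": 0},
    {"grip": 0, "delta_pos": [0, 0, -0.02], "twist": 0},
    {"grip": 0, "delta_pos": [0, 0, -0.015], "twist": 0},
    {"grip": 0, "delta_pos": [0, 0, 0], "twist": 0}
  ]
}}

```text
clock: 5.62
position: [0.5526, -0.2162, 0.0429]
ee_rot: [0.024, -0.705, 0.022, 0.708]
contact_force: [0.1, 0.4, -0.5]
width: 0.0436
```

>>> {"name": "step_arm", "arguments": {
  "increments": [
    {"grip": 0.3, "delta_pos": [0, 0, 0], "twist": 0},
    {"grip": 0.8, "delta_pos": [0, 0, 0], "twist": 0},
    {"grip": 0.8, "delta_pos": [0, 0, 0], "twist": 0},
    {"grip": 0.8, "delta_pos": [0, 0, 0], "twist": 0},
    {"grip": 0.8, "delta_pos": [0, 0, 0], "twist": 0},
    {"grip": 0.8, "delta_pos": [0, 0, 0], "twist": 0},
    {"grip": 0.8, "delta_pos": [0, 0, 0], "twist": 0}
  ]
}}

```text
clock: 6.2
position: [0.5536, -0.2191, 0.0455]
ee_rot: [-0.024, 0.707, -0.024, -0.707]
contact_force: [0.8, 0.1, 0.5]
width: 0.0682
```

>>> {"name": "step_arm", "arguments": {
  "increments": [
    {"grip": 0.8, "delta_pos": [0, 0, 0.02], "twist": 0},
    {"grip": 0.8, "delta_pos": [0, 0, 0.035], "twist": 0},
    {"grip": 0.8, "delta_pos": [0, 0, 0.035], "twist": 0},
    {"grip": 0.8, "delta_pos": [0, 0, 0.035], "twist": 0},
    {"grip": 0.8, "delta_pos": [0, 0, 0.03], "twist": 0},
    {"grip": 0, "delta_pos": [-0.03, 0, 0.02], "twist": 0},
    {"grip": 0, "delta_pos": [-0.035, 0.002, 0], "twist": 0},
    {"grip": 0, "delta_pos": [-0.035, 0.002, 0], "twist": 0},
    {"grip": 0, "delta_pos": [-0.035, 0.002, 0], "twist": 0},
    {"grip": 0, "delta_pos": [-0.035, 0.002, 0], "twist": 0}
  ]
}}

```text
clock: 7.03
position: [0.3818, -0.2106, 0.2202]
ee_rot: [-0.023, 0.707, -0.024, -0.707]
contact_force: [0.2, -0.5, 1.1]
width: 0.0081
```

>>> {"name": "step_arm", "arguments": {
  "increments": [
    {"grip": 0, "delta_pos": [0, 0, 0], "twist": 0},
    {"grip": 0, "delta_pos": [0, 0, 0], "twist": 0}
  ]
}}

```text
clock: 7.2
position: [0.3821, -0.2107, 0.2207]
ee_rot: [-0.024, 0.707, -0.025, -0.706]
contact_force: [1.4, -0.1, -0.4]
width: 0.0001
```

Run:
```python
from h import *
shot('wrist','w3');print(manip.get_state()['position'],manip.get_state()['width'])
```

```text
[ 0.38357939 -0.21118474  0.22074045] -2.1196770883819437e-05
```

View pics/w3.png

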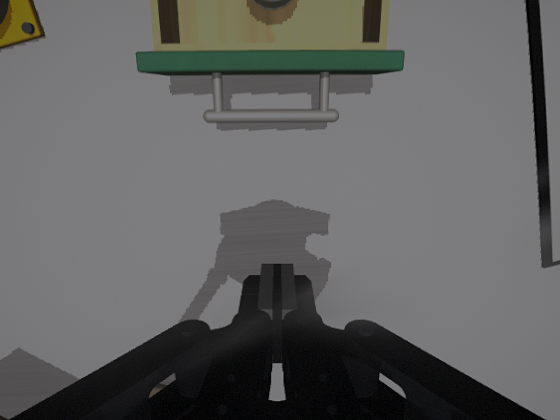

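>>> {"name": "step_arm", "arguments": {
  "increments": [
    {"grip": 0, "delta_pos": [0, 0, -0.03], "twist": 0},
    {"grip": 0, "delta_pos": [0, 0, -0.035], "twist": 0},
    {"grip": 0, "delta_pos": [0, 0, -0.035], "twist": 0},
    {"grip": 0, "delta_pos": [0, 0, -0.035], "twist": 0},
    {"grip": 0, "delta_pos": [0, 0, -0.03], "twist": 0},
    {"grip": 0, "delta_pos": [0, 0, -0.005], "twist": 0},
    {"grip": 0, "delta_pos": [0.015, -0.001, 0], "twist": 0},
    {"grip": 0, "delta_pos": [0.015, -0.001, 0], "twist": 0},
    {"grip": 0, "delta_pos": [0.01, 0, 0], "twist": 0},
    {"grip": 0, "delta_pos": [0.01, -0.001, 0], "twist": 0}
  ]
}}

```text
clock: 8.08
position: [0.4358, -0.2145, 0.051]
ee_rot: [-0.023, 0.707, -0.024, -0.706]
contact_force: [-0.1, -0.6, 0.7]
width: -0.0
```

>>> {"name": "step_arm", "arguments": {
  "increments": [
    {"grip": 0, "delta_pos": [0.012, -0.001, 0], "twist": 0},
    {"grip": 0, "delta_pos": [0.012, -0.001, 0], "twist": 0},
    {"grip": 0, "delta_pos": [0.012, -0.001, 0], "twist": 0},
    {"grip": 0, "delta_pos": [0.012, -0.001, 0], "twist": 0},
    {"grip": 0, "delta_pos": [0.012, -0.001, 0], "twist": 0},
    {"grip": 0, "delta_pos": [0.012, 0, 0], "twist": 0},
    {"grip": 0, "delta_pos": [0.012, -0.001, 0], "twist": 0},
    {"grip": 0, "delta_pos": [0.01, -0.001, 0], "twist": 0},
    {"grip": 0, "delta_pos": [0.008, 0, 0], "twist": 0}
  ]
}}

```text
clock: 8.83
position: [0.5369, -0.2213, 0.05]
ee_rot: [-0.023, 0.707, -0.024, -0.707]
contact_force: [-1.4, 0.1, 0.1]
width: 0.0002
```

>>> {"name": "step_arm", "arguments": {
  "increments": [
    {"grip": 0, "delta_pos": [0.006, 0, 0], "twist": 0},
    {"grip": 0, "delta_pos": [0.006, -0.001, 0], "twist": 0},
    {"grip": 0, "delta_pos": [0.006, 0, 0], "twist": 0},
    {"grip": 0, "delta_pos": [0, 0, 0], "twist": 0}
  ]
}}

```text
clock: 9.17
position: [0.5551, -0.2223, 0.0502]
ee_rot: [-0.023, 0.707, -0.024, -0.706]
contact_force: [-0.0, 1.0, 0.6]
width: 0.0001
```

>>> {"name": "step_arm", "arguments": {
  "increments": [
    {"grip": 0, "delta_pos": [0.004, 0, 0], "twist": 0},
    {"grip": 0, "delta_pos": [0.003, 0, 0], "twist": 0},
    {"grip": 0, "delta_pos": [0, 0, 0], "twist": 0}
  ]
}}

```text
clock: 9.42
position: [0.5612, -0.2221, 0.0502]
ee_rot: [-0.024, 0.707, -0.024, -0.706]
contact_force: [0.6, -0.6, -0.2]
width: 0.0001
```

>>> {"name": "step_arm", "arguments": {
  "increments": [
    {"grip": 0, "delta_pos": [0.003, 0, 0], "twist": 0},
    {"grip": 0, "delta_pos": [0.002, 0, 0], "twist": 0},
    {"grip": 0, "delta_pos": [0, 0, 0], "twist": 0}
  ]
}}

```text
clock: 9.67
position: [0.566, -0.222, 0.0502]
ee_rot: [-0.024, 0.707, -0.024, -0.706]
contact_force: [-0.1, -0.4, -0.4]
width: -0.0001
```

Run:
```python
from h import *
a=shot('top','t1');b=shot('wrist','w4');print(manip.get_state()['contact_force'])
cv2.imwrite('pics/z1.png',np.hstack([cv2.resize(a[90:310,300:450],None,fx=2.7,fy=2.7),cv2.resize(b[:300],None,fx=.7,fy=594/300)])[:,:,::-1])
```

```text
[ 0.21402038  0.43098576 -0.39432015]
```

View pics/z1.png

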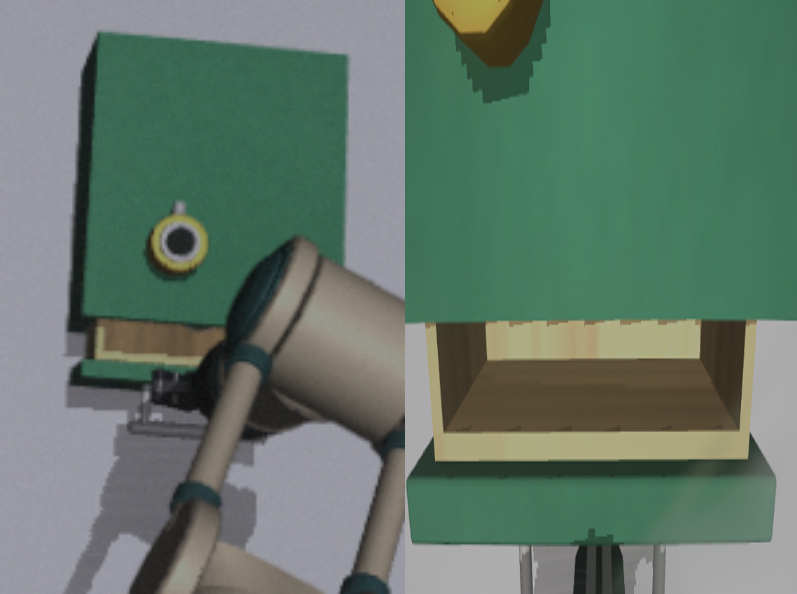

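Run:
```python
from h import *
print('bar',onz('t1',[(348.5,248.5),(363,249)],.067).round(3),'front panel face bottom edge',onz('t1',[(330,233)],.088).round(3),'cab edge',onz('t1',[(331,207)],.105).round(3))
print('bar in w3',onz('w3',[(204,116),(338,116)],.067).round(3))
print('bar in t0',onz('t0',[(346,291),(346,296)],.067).round(3))
print(proj('w4',[[.566,-.222,.05],[.55,-.22,.067]]))
```

```text
bar [[ 0.543 -0.162  0.067]
 [ 0.543 -0.194  0.067]] front panel face bottom edge [[ 0.575 -0.118  0.088]] cab edge [[ 0.629 -0.119  0.105]]
bar in w3 [[ 0.445 -0.153  0.067]
 [ 0.437 -0.267  0.067]]
bar in t0 [[ 0.451 -0.156  0.067]
 [ 0.44  -0.156  0.067]]
[[277.85225448 255.85297069]
 [276.02990793 302.1432004 ]]
```

View pics/w4.png

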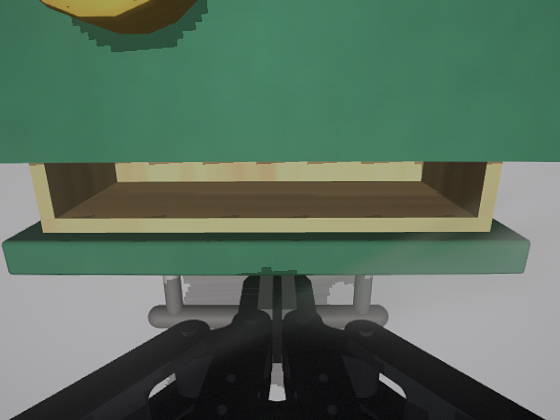

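The drawer is still about 4 cm open. The bar is at x≈0.54 and the fingers are pressing on the front panel, so I'll keep pushing.

>>> {"name": "step_arm", "arguments": {
  "increments": [
    {"grip": 0, "delta_pos": [0.008, -0.001, 0], "twist": 0},
    {"grip": 0, "delta_pos": [0.008, 0, 0], "twist": 0},
    {"grip": 0, "delta_pos": [0.006, -0.001, 0], "twist": 0},
    {"grip": 0, "delta_pos": [0.004, 0, 0], "twist": 0},
    {"grip": 0, "delta_pos": [0.003, 0, 0], "twist": 0},
    {"grip": 0, "delta_pos": [0, 0, 0], "twist": 0}
  ]
}}

```text
clock: 10.27
position: [0.5959, -0.2242, 0.0501]
ee_rot: [-0.023, 0.707, -0.024, -0.706]
contact_force: [-0.3, 0.7, 0.6]
width: 0.0001
```

>>> {"name": "step_arm", "arguments": {
  "increments": [
    {"grip": 0, "delta_pos": [0.003, 0, 0], "twist": 0},
    {"grip": 0, "delta_pos": [0.003, 0, 0], "twist": 0},
    {"grip": 0, "delta_pos": [0, 0, 0], "twist": 0}
  ]
}}

```text
clock: 10.52
position: [0.5983, -0.2239, 0.05]
ee_rot: [0.023, -0.705, 0.023, 0.708]
contact_force: [-4.7, -0.8, 3.0]
width: -0.0
```

Run:
```python
from h import *
a=shot('top','t2');b=shot('wrist','w5');print(manip.get_state()['contact_force'])
g=cv2.cvtColor(b,cv2.COLOR_RGB2GRAY);print(g[100:300:4,150]); print(b[100:300:8,150].tolist())
```

```text
[-5.13311621  0.01628293  2.22859828]
[167 167 167 167 168 168 145 153 153 154 154 155 150 137 119  70 104 103
 104 104 102 102 102 102 101 101 101 100  99 100 100 100  99 100  97  98
  98  97  97  98  96  96  98  99 149 168 168 168 168 168]
[[168, 167, 168], [168, 167, 168], [169, 168, 169], [145, 145, 149], [169, 160, 79], [169, 161, 81], [168, 155, 75], [143, 118, 57], [73, 122, 94], [70, 123, 94], [69, 121, 94], [68, 121, 93], [68, 120, 93], [67, 120, 94], [66, 118, 92], [65, 119, 92], [66, 118, 92], [63, 116, 90], [65, 117, 91], [65, 115, 90], [65, 113, 89], [67, 115, 90], [146, 150, 149], [168, 167, 169], [169, 168, 169]]
```

>>> {"name": "step_arm", "arguments": {
  "increments": [
    {"grip": 0, "delta_pos": [0.003, 0, 0], "twist": 0},
    {"grip": 0, "delta_pos": [0.003, 0, 0], "twist": 0},
    {"grip": 0, "delta_pos": [0, 0, 0], "twist": 0},
    {"grip": 0, "delta_pos": [0, 0, 0], "twist": 0}
  ]
}}

```text
clock: 10.95
position: [0.598, -0.2238, 0.05]
ee_rot: [0.023, -0.701, 0.023, 0.713]
contact_force: [-17.0, -1.2, 10.4]
width: 0.0002
```

Run:
```python
from h import *
b=shot('wrist','w6');print(manip.get_state()['contact_force'])
```

```text
[-16.6048203   -1.94922835   9.84974079]
```

View pics/w6.png

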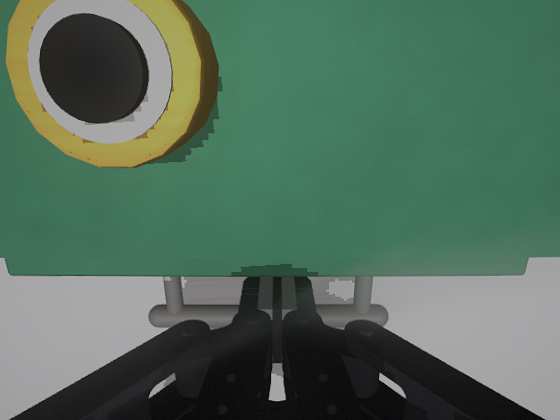

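Shut and pressing on the stop at about 17 N. I'll relax the push and lift straight out.

>>> {"name": "step_arm", "arguments": {
  "increments": [
    {"grip": 0, "delta_pos": [-0.006, 0, 0], "twist": 0},
    {"grip": 0, "delta_pos": [-0.007, 0, 0], "twist": 0},
    {"grip": 0, "delta_pos": [0, 0, 0.01], "twist": 0},
    {"grip": 0, "delta_pos": [0, 0, 0.02], "twist": 0},
    {"grip": 0, "delta_pos": [0, 0, 0.03], "twist": 0},
    {"grip": 0, "delta_pos": [0, 0, 0.03], "twist": 0},
    {"grip": 0, "delta_pos": [0, 0, 0.03], "twist": 0},
    {"grip": 0, "delta_pos": [0, 0, 0.03], "twist": 0},
    {"grip": 0.6, "delta_pos": [0, 0.0, 0.03], "twist": 0},
    {"grip": 1, "delta_pos": [0, 0.0, 0.03], "twist": 0}
  ]
}}

```text
clock: 11.83
position: [0.5942, -0.2237, 0.2629]
ee_rot: [-0.023, 0.708, -0.024, -0.706]
contact_force: [0.4, -0.4, -0.3]
width: 0.0233
```

Run:
```python
from h import *
b=shot('wrist','w7');a=shot('top','t3');print(manip.get_state()['position'])
hs=cv2.cvtColor(b,cv2.COLOR_RGB2HSV)
k=cv2.inRange(hs,(60,80,0),(95,255,255))
for u in (180,230,330,380):
    v=np.where(k[:,u])[0]; print(u,v.min(),v.max(),len(v),onz('w7',[(u,v.max())],.09).round(3), b[v.max()-60:v.max()+4:8,u].tolist())
```

```text
[ 0.59711963 -0.22513587  0.26761501]
180 0 417 167 [[ 0.306 -0.086  0.09 ]] [[28, 28, 27], [26, 26, 26], [23, 23, 25], [18, 19, 21], [13, 12, 15], [4, 6, 6], [8, 10, 11], [9, 9, 11]]
230 0 388 87 [[ 0.347 -0.152  0.09 ]] [[40, 40, 40], [46, 45, 47], [45, 44, 46], [33, 33, 34], [21, 23, 22], [17, 16, 16], [17, 14, 17], [15, 14, 17]]
330 0 162 163 [[ 0.606 -0.274  0.09 ]] [[53, 98, 75], [51, 97, 74], [52, 98, 74], [51, 95, 73], [52, 96, 74], [52, 94, 72], [39, 69, 54], [51, 91, 69]]
380 0 161 162 [[ 0.604 -0.321  0.09 ]] [[50, 93, 71], [51, 94, 73], [51, 92, 70], [52, 93, 72], [51, 94, 73], [51, 92, 71], [48, 86, 67], [50, 90, 69]]
```

Drawer front at x≈0.605, 16 mm (its panel thickness) ahead of the cabinet face, so it's shut. Now to the gauge.

>>> {"name": "step_arm", "arguments": {
  "increments": [
    {"grip": 1, "delta_pos": [0, 0.03, 0], "twist": 0},
    {"grip": 1, "delta_pos": [0, 0.04, 0], "twist": 0},
    {"grip": 1, "delta_pos": [0, 0.04, 0], "twist": 0},
    {"grip": 1, "delta_pos": [0, 0.04, 0], "twist": 0},
    {"grip": 1, "delta_pos": [0, 0.04, 0], "twist": 0},
    {"grip": 1, "delta_pos": [0, 0.04, 0], "twist": 0},
    {"grip": 1, "delta_pos": [0, 0.04, 0], "twist": 0},
    {"grip": 1, "delta_pos": [0, 0.04, 0], "twist": 0},
    {"grip": 1, "delta_pos": [0, 0.04, 0], "twist": 0},
    {"grip": 1, "delta_pos": [0, 0.04, 0], "twist": 0}
  ]
}}

```text
clock: 12.77
position: [0.5934, 0.1685, 0.2603]
ee_rot: [-0.024, 0.707, -0.023, -0.706]
contact_force: [-0.1, -0.8, 0.7]
width: 0.0855
```

>>> {"name": "step_arm", "arguments": {
  "increments": [
    {"grip": 1, "delta_pos": [-0.002, 0.04, 0], "twist": 0},
    {"grip": 1, "delta_pos": [-0.002, 0.035, 0], "twist": 0},
    {"grip": 1, "delta_pos": [-0.002, 0.019, 0], "twist": 0},
    {"grip": 1, "delta_pos": [0, 0, 0], "twist": 0},
    {"grip": 1, "delta_pos": [0, 0, 0], "twist": 0}
  ]
}}

```text
clock: 13.18
position: [0.5872, 0.2614, 0.2598]
ee_rot: [-0.023, 0.707, -0.023, -0.707]
contact_force: [1.1, 0.2, -0.8]
width: 0.0854
```

Run:
```python
from h import *
b=shot('wrist','w8');s=manip.get_state();print(s['position'],s['qpos'],s['width'])
hs=cv2.cvtColor(b,cv2.COLOR_RGB2HSV);k=cv2.inRange(hs,(0,140,60),(6,255,255))|cv2.inRange(hs,(174,140,60),(180,255,255))
c=max(cv2.findContours(k,0,1)[0],key=cv2.contourArea);x,y,w,h=cv2.boundingRect(c);print(x,y,w,h,cv2.minAreaRect(c))
print(proj('w8',[[.591,.259,.136],[.591,.259,.06]]))
```

```text
[0.58746876 0.26016531 0.25991378] [ 3.09127817e-01  3.57382124e-01  1.25080471e+00 -7.45613831e-04
  1.53355805e+00  1.94591574e+00] 0.08501964245357645
265 157 31 43 ((280.7077331542969, 178.33847045898438), (30.01640510559082, 41.92374038696289), 7.125016689300537)
[[279.81995598 186.47539664]
 [279.13578577 167.59880898]]
```

View pics/w8.png

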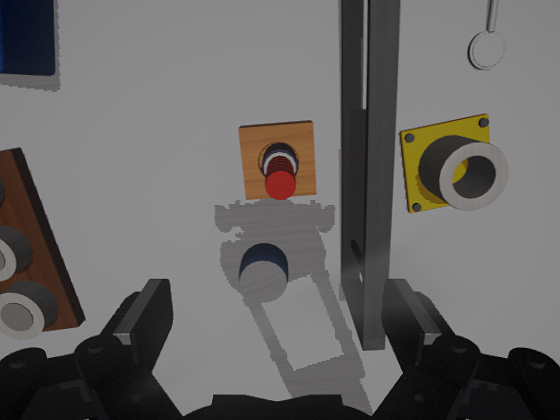

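Run:
```python
from h import *
for n,(x0,y0,x1,y1),z in (('w8',(425,125,520,220),.07),('w2',(0,125,85,220),.07)):
    b=cv2.imread(f'pics/{n}.png')[y0:y1,x0:x1].astype(int);g=b.mean(2);sat=b.max(2)-b.min(2)
    k=((g>120)&(sat<25)).astype(np.uint8);cs,hi=cv2.findContours(k,cv2.RETR_CCOMP,1)
    for c,h in zip(cs,hi[0]):
        if len(c)>25:
            e=cv2.fitEllipse(c);print(n,h[3]>=0,np.array(e[0])+[x0,y0],e[1],onz(n,[np.array(e[0])+[x0,y0]],z).round(4))
```

```text
w8 False [482.81885147 180.25155258] (83.19467163085938, 112.1433334350586) [[0.5672 0.0541 0.07  ]]
w8 True [473.74428177 176.32471848] (41.599430084228516, 49.28486251831055) [[0.5718 0.0639 0.07  ]]
w2 False [ 11.66335201 147.28068161] (2.402340888977051, 15.027266502380371) [[0.5986 0.0728 0.07  ]]
w2 False [ 35.26644516 184.23393631] (70.56824493408203, 88.76151275634766) [[0.564  0.0604 0.07  ]]
w2 False [ 10.12851524 139.87163448] (19.334306716918945, 32.76526641845703) [[0.6051 0.0723 0.07  ]]
```

>>> {"name": "step_arm", "arguments": {
  "force": 60,
  "increments": [
    {"grip": 1, "delta_pos": [0.0035, -0.002, -0.03], "twist": 0},
    {"grip": 1, "delta_pos": [0, 0, -0.03], "twist": 0},
    {"grip": 1, "delta_pos": [0, 0, -0.03], "twist": 0},
    {"grip": 1, "delta_pos": [0, 0, -0.03], "twist": 0},
    {"grip": 1, "delta_pos": [0, 0, -0.03], "twist": 0},
    {"grip": 1, "delta_pos": [0, 0, -0.02], "twist": 0},
    {"grip": 1, "delta_pos": [0, 0, -0.01], "twist": 0},
    {"grip": 1, "delta_pos": [0, 0, 0], "twist": 0}
  ]
}}

```text
clock: 13.9
position: [0.5897, 0.2561, 0.0777]
ee_rot: [0.024, -0.705, 0.025, 0.708]
contact_force: [-1.1, -0.1, -0.8]
width: 0.0853
```

>>> {"name": "step_arm", "arguments": {
  "increments": [
    {"grip": 0, "delta_pos": [0, 0, 0], "twist": 0},
    {"grip": 0, "delta_pos": [0, 0, 0], "twist": 0},
    {"grip": 0, "delta_pos": [0, 0, 0], "twist": 0},
    {"grip": 0, "delta_pos": [0, 0, 0], "twist": 0},
    {"grip": 0, "delta_pos": [0, 0, 0], "twist": 0},
    {"grip": 0, "delta_pos": [0, 0, 0], "twist": 0},
    {"grip": 0, "delta_pos": [0, 0, 0], "twist": 0},
    {"grip": 0, "delta_pos": [0, 0, 0], "twist": 0},
    {"grip": 0, "delta_pos": [0, 0, 0], "twist": 0},
    {"grip": 0, "delta_pos": [0, 0, 0], "twist": 0}
  ]
}}

```text
clock: 14.73
position: [0.5918, 0.2585, 0.0816]
ee_rot: [-0.024, 0.708, -0.023, -0.706]
contact_force: [-1.8, 0.3, 6.4]
width: 0.0246
```

>>> {"name": "step_arm", "arguments": {
  "increments": [
    {"grip": 0, "delta_pos": [0, 0, 0.005], "twist": 0},
    {"grip": 0, "delta_pos": [0, 0, 0.01], "twist": 0},
    {"grip": 0, "delta_pos": [0, 0, 0.015], "twist": 0},
    {"grip": 0, "delta_pos": [0, 0, 0.02], "twist": 0},
    {"grip": 0, "delta_pos": [0, 0, 0.025], "twist": 0},
    {"grip": 0, "delta_pos": [0, 0, 0.025], "twist": 0},
    {"grip": 0, "delta_pos": [0, 0, 0.025], "twist": 0},
    {"grip": 0, "delta_pos": [0, 0, 0.025], "twist": 0},
    {"grip": 0, "delta_pos": [0, 0, 0.02], "twist": 0},
    {"grip": 0, "delta_pos": [0, 0, 0.01], "twist": 0}
  ]
}}

```text
clock: 15.57
position: [0.5915, 0.2582, 0.2627]
ee_rot: [-0.024, 0.708, -0.023, -0.706]
contact_force: [-0.1, 0.4, -5.6]
width: 0.0242
```

>>> {"name": "step_arm", "arguments": {
  "increments": [
    {"grip": 0, "delta_pos": [0, 0, 0], "twist": 0},
    {"grip": 0, "delta_pos": [0, 0, 0], "twist": 0},
    {"grip": 0, "delta_pos": [0, 0, 0], "twist": 0}
  ]
}}

```text
clock: 15.82
position: [0.5898, 0.2577, 0.2579]
ee_rot: [0.023, -0.705, 0.024, 0.708]
contact_force: [-0.7, 0.6, -6.2]
width: 0.0242
```

```bash
cat > nose.py <<'E'
from h import *
import sys
n=sys.argv[1];a=shot('scene','s'+n);s=manip.get_state();p=s['position'];print(p,s['width'],s['contact_force'])
q=proj('s'+n,[p+[0,0,.019+dz] for dz in(.053-.015,0,-.038,-.083)]);print(q.round(1).tolist())
u,v=q[1].astype(int);x0,y0=u-45,v-50
cv2.imwrite(f'pics/zs{n}.png',cv2.resize(a[y0:y0+110,x0:x0+110],None,fx=5,fy=5,interpolation=2)[:,:,::-1]);print('crop',x0,y0)
E
python3 nose.py 5
```

```text
[0.58974942 0.25768222 0.25765444] 0.02462875356583051 [-0.77660727  0.5326927  -5.35973144]
[[431.3, 154.6], [425.6, 172.4], [420.2, 188.8], [414.4, 206.5]]
crop 380 122
```

View pics/zs5.png

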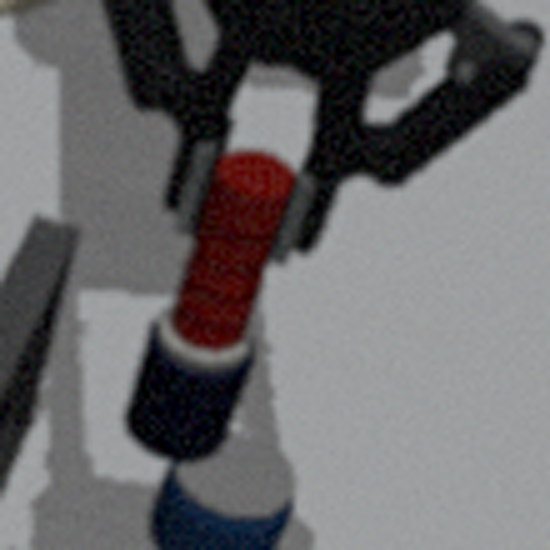

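Gauge lifted and gripped at roughly 5.5 N weight; its nose sits near crop (180,435), a few mm lower than predicted but well above the frame. I'll carry it across.

>>> {"name": "step_arm", "arguments": {
  "increments": [
    {"grip": 0, "delta_pos": [0, -0.008, 0], "twist": 0},
    {"grip": 0, "delta_pos": [-0.002, -0.015, 0], "twist": 0},
    {"grip": 0, "delta_pos": [-0.002, -0.022, 0], "twist": 0},
    {"grip": 0, "delta_pos": [-0.003, -0.025, 0], "twist": 0},
    {"grip": 0, "delta_pos": [-0.003, -0.028, 0], "twist": 0},
    {"grip": 0, "delta_pos": [-0.003, -0.028, 0], "twist": 0},
    {"grip": 0, "delta_pos": [-0.003, -0.025, 0], "twist": 0},
    {"grip": 0, "delta_pos": [-0.002, -0.022, 0], "twist": 0},
    {"grip": 0, "delta_pos": [-0.002, -0.015, 0], "twist": 0},
    {"grip": 0, "delta_pos": [0, -0.006, 0], "twist": 0}
  ]
}}

```text
clock: 16.7
position: [0.5696, 0.06, 0.2599]
ee_rot: [0.024, -0.706, 0.026, 0.707]
contact_force: [0.3, -0.0, -6.0]
width: 0.0242
```

>>> {"name": "step_arm", "arguments": {
  "increments": [
    {"grip": 0, "delta_pos": [0, 0, -0.02], "twist": 0},
    {"grip": 0, "delta_pos": [0, 0, -0.02], "twist": 0},
    {"grip": 0, "delta_pos": [0, 0, -0.01], "twist": 0},
    {"grip": 0, "delta_pos": [0, 0, 0], "twist": 0},
    {"grip": 0, "delta_pos": [0, 0, 0], "twist": 0},
    {"grip": 0, "delta_pos": [0, 0, 0], "twist": 0}
  ]
}}

```text
clock: 17.2
position: [0.5718, 0.0642, 0.2111]
ee_rot: [-0.024, 0.707, -0.024, -0.706]
contact_force: [0.5, -0.4, -5.3]
width: 0.0244
```

```bash
python3 nose.py 6
python3 - <<'E'
from h import *
b=shot('wrist','w9');p=manip.get_state()['position'];print(p)
print('nose',proj('w9',[p+[0,0,-.064],[.570,.0635,.07]]).round(1).tolist(),proj('s6',[[.570,.0635,.07]]).round(1))
x=cv2.resize(b[60:360,150:410],None,fx=1.5,fy=1.5)[:,:,::-1];a=cv2.imread('pics/zs6.png')[:450,:400];cv2.imwrite('pics/z9.png',np.hstack([a,x]))
E
```

```text
[0.57197992 0.06422984 0.21139919] 0.024563231161755076 [-0.09024345 -0.27600893 -6.10350832]
[[322.9, 140.5], [321.7, 156.4], [320.7, 171.2], [319.6, 187.4]]
crop 276 106
[0.57192001 0.06427508 0.21146247]
nose [[277.3, 215.1], [278.2, 188.3]] [[317.8 211.9]]
```

View pics/z9.png

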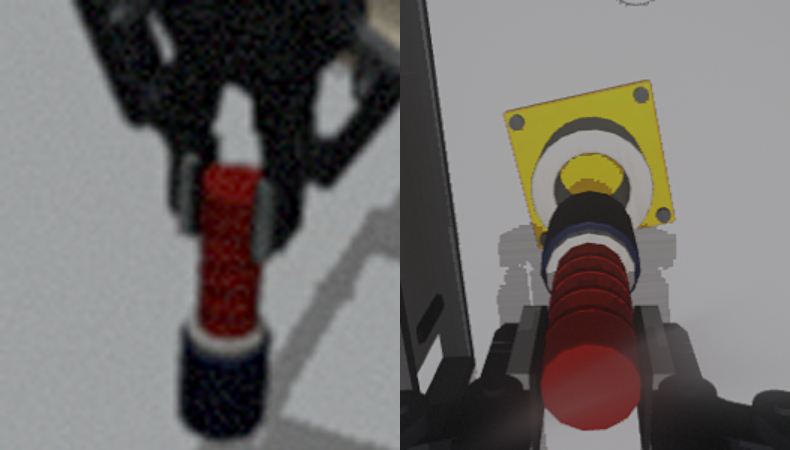

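Run:
```python
from h import *
p=np.array([.572,.0643,.2114]);t=np.linspace(0,6.283,60)
cir=lambda c,r:np.c_[c[0]+r*np.cos(t),c[1]+r*np.sin(t),np.full(60,c[2])]
def ext(n,P):
    q=proj(n,P);return [float(round(v,1)) for v in (q[:,0].min(),q[:,0].max(),q[:,1].min(),q[:,1].max())]
print('seen s nose bottom',106+440/5,'x',276+181/5,276+268/5,'red top',106+163/5,' w top edge',60+192/1.5,'x',150+151/1.5,150+238/1.5)
print('red top w bbox seen',150+141/1.5,150+241/1.5,60+343/1.5,60+431/1.5)
for L in(.060,.064,.068,.072):
    c=p-[0,0,L];print(L,ext('s6',cir(c,.019)),ext('w9',cir(c,.019)),'redtop',ext('s6',cir(c+[0,0,.121],.013)),ext('w9',cir(c+[0,0,.121],.013)))
for dx in(-.003,.003):
    c=p-[-dx,0,.064];print('dx',dx,ext('s6',cir(c,.019)),ext('w9',cir(c,.019)))
    c=p-[0,-dx,.064];print('dy',dx,ext('s6',cir(c,.019)),ext('w9',cir(c,.019)))
print('rim w9',ext('w9',cir([.57,.0635,.07],.036)),'seen',150+129/1.5,150+253/1.5,60+129/1.5)
```

```text
seen s nose bottom 194.0 x 312.2 329.6 red top 138.6  w top edge 188.0 x 250.66666666666669 308.66666666666663
red top w bbox seen 244.0 310.66666666666663 288.66666666666663 347.3333333333333
0.06 [310.6, 328.8, 179.9, 192.4] [248.4, 306.2, 189.0, 243.5] redtop [316.0, 330.0, 134.7, 143.0] [240.6, 315.6, 299.0, 362.1]
0.064 [310.5, 328.7, 181.3, 193.8] [248.9, 305.7, 187.4, 241.2] redtop [315.9, 329.8, 136.4, 144.8] [241.6, 314.5, 292.8, 354.5]
0.068 [310.5, 328.5, 182.7, 195.2] [249.3, 305.3, 185.9, 239.0] redtop [315.8, 329.7, 138.1, 146.5] [242.6, 313.4, 286.9, 347.3]
0.072 [310.4, 328.4, 184.1, 196.6] [249.7, 304.8, 184.4, 236.8] redtop [315.7, 329.5, 139.8, 148.2] [243.5, 312.4, 281.3, 340.5]
dx -0.003 [311.1, 329.2, 180.5, 192.9] [249.3, 305.9, 191.9, 245.2]
dy -0.003 [309.2, 327.3, 180.9, 193.4] [253.3, 310.2, 187.1, 240.9]
dx 0.003 [309.9, 328.1, 182.2, 194.7] [248.5, 305.5, 183.0, 237.2]
dy 0.003 [311.8, 330.0, 181.7, 194.2] [244.4, 301.2, 187.7, 241.5]
rim w9 [236.8, 319.5, 146.9, 227.0] seen 236.0 318.66666666666663 146.0
```

Nose is within ~1.5 mm of the bore axis in both views, about 66 mm below the TCP. I'll lower it to ~11 mm above the mouth.

>>> {"name": "step_arm", "arguments": {
  "increments": [
    {"grip": 0, "delta_pos": [-0.001, 0.001, -0.008], "twist": 0},
    {"grip": 0, "delta_pos": [0, 0, -0.01], "twist": 0},
    {"grip": 0, "delta_pos": [0, 0, -0.01], "twist": 0},
    {"grip": 0, "delta_pos": [0, 0, -0.01], "twist": 0},
    {"grip": 0, "delta_pos": [0, 0, -0.01], "twist": 0},
    {"grip": 0, "delta_pos": [0, 0, -0.007], "twist": 0},
    {"grip": 0, "delta_pos": [0, 0, -0.005], "twist": 0},
    {"grip": 0, "delta_pos": [0, 0, -0.003], "twist": 0},
    {"grip": 0, "delta_pos": [0, 0, 0], "twist": 0},
    {"grip": 0, "delta_pos": [0, 0, 0], "twist": 0}
  ]
}}

```text
clock: 18.13
position: [0.5702, 0.065, 0.1472]
ee_rot: [-0.024, 0.707, -0.024, -0.707]
contact_force: [0.0, 0.1, -6.0]
width: 0.0242
```

>>> {"name": "step_arm", "arguments": {
  "increments": [
    {"grip": 0, "delta_pos": [0, 0, 0], "twist": 0},
    {"grip": 0, "delta_pos": [0, 0, 0], "twist": 0},
    {"grip": 0, "delta_pos": [0, 0, 0], "twist": 0},
    {"grip": 0, "delta_pos": [0, 0, 0], "twist": 0}
  ]
}}

```text
clock: 18.47
position: [0.5702, 0.0651, 0.1475]
ee_rot: [-0.024, 0.707, -0.024, -0.706]
contact_force: [-0.6, 0.2, -6.4]
width: 0.0242
```

```bash
python3 nose.py 7
python3 - <<'E'
from h import *
b=shot('wrist','w10');s=manip.get_state();p=s['position'];print(p,s['ee_rot'])
t=np.linspace(0,6.283,60);cir=lambda c,r:np.c_[c[0]+r*np.cos(t),c[1]+r*np.sin(t),np.full(60,c[2])]
for n,c,r in (('s7',p-[0,0,.066],.019),('w10',p-[0,0,.066],.019),('s7',[.5705,.064,.07],.036),('w10',[.5705,.064,.07],.036)):
    q=proj(n,cir(c,r));print(n,q.min(0).round(1),q.max(0).round(1))
a=cv2.imread('pics/s7.png')[145:245,275:365]
cv2.imwrite('pics/z10.png',np.hstack([cv2.resize(a,(405,450),interpolation=2),cv2.resize(b[60:360,150:410],None,fx=1.5,fy=1.5)[:,:,::-1]]))
E
```

```text
[0.57012473 0.06510188 0.14742683] 0.024125692012161307 [ 0.25270765 -0.52067636 -5.02006102]
[[321.8, 166.2], [320.8, 180.3], [319.8, 193.5], [318.8, 208.0]]
crop 275 130
[0.57005787 0.06506621 0.14734916] [-0.02364201  0.70684688 -0.02369919 -0.70657405]
s7 [310.2 202.5] [327.3 214.9]
w10 [249.2 186.6] [305.6 239.9]
s7 [301.9 200.7] [334.1 224.2]
w10 [227.6 157.1] [330.1 254.7]
```

Run:
```python
from h import *
b=cv2.imread('pics/w10.png')
for v in(195,205): print(v,[(u,*b[v,u].tolist()) for u in list(range(222,262,2))+list(range(296,340,2))])
print('col278',[(v,*b[v,278].tolist()) for v in range(146,200,2)])
a=cv2.imread('pics/s7.png');g=a.mean(2).astype(int)
for v in range(194,222,3): print(v,g[v,296:340].tolist())
print('c319',[(v,*a[v,319].tolist()) for v in range(200,232)])
```

```text
195 [(222, 115, 140, 159), (224, 41, 148, 163), (226, 44, 151, 164), (228, 38, 152, 165), (230, 132, 134, 137), (232, 154, 157, 160), (234, 155, 157, 161), (236, 153, 155, 158), (238, 152, 154, 158), (240, 154, 156, 160), (242, 152, 156, 159), (244, 154, 157, 161), (246, 153, 156, 158), (248, 150, 153, 156), (250, 82, 84, 87), (252, 53, 56, 58), (254, 51, 97, 105), (256, 36, 104, 119), (258, 34, 29, 30), (260, 34, 36, 38), (296, 31, 35, 39), (298, 36, 147, 160), (300, 38, 150, 164), (302, 49, 110, 121), (304, 54, 55, 57), (306, 49, 53, 54), (308, 91, 93, 96), (310, 148, 150, 154), (312, 150, 152, 155), (314, 150, 153, 156), (316, 152, 155, 158), (318, 154, 157, 160), (320, 154, 156, 160), (322, 153, 156, 159), (324, 154, 156, 159), (326, 156, 158, 162), (328, 86, 110, 115), (330, 40, 151, 164), (332, 43, 151, 164), (334, 42, 150, 163), (336, 43, 151, 163), (338, 36, 136, 165)]
205 [(222, 164, 162, 164), (224, 148, 144, 143), (226, 36, 141, 161), (228, 36, 133, 146), (230, 148, 148, 151), (232, 151, 154, 157), (234, 151, 153, 157), (236, 152, 155, 158), (238, 152, 155, 158), (240, 152
[... 3173 characters left out ...]
5, 137, 135, 136, 139, 139, 138, 133, 122, 104, 85, 54, 56, 64, 72, 65, 58, 45, 37, 47]
c319 [(200, 38, 26, 20), (201, 27, 17, 12), (202, 11, 0, 0), (203, 16, 6, 5), (204, 8, 0, 0), (205, 24, 25, 20), (206, 33, 17, 25), (207, 17, 0, 0), (208, 21, 16, 17), (209, 25, 0, 7), (210, 18, 14, 15), (211, 21, 16, 17), (212, 8, 2, 0), (213, 16, 0, 0), (214, 39, 28, 34), (215, 53, 55, 57), (216, 62, 65, 66), (217, 53, 54, 53), (218, 62, 60, 61), (219, 86, 90, 88), (220, 124, 126, 125), (221, 133, 138, 136), (222, 139, 140, 139), (223, 139, 141, 141), (224, 110, 114, 111), (225, 78, 76, 78), (226, 66, 65, 66), (227, 60, 62, 65), (228, 66, 69, 70), (229, 68, 67, 68), (230, 67, 70, 70), (231, 69, 73, 75)]
```

Nose is about (-1, +1) mm off the bore axis and ~12 mm above the mouth. I'll make a 1 mm trim, settle, then hand in.

>>> {"name": "step_arm", "arguments": {
  "increments": [
    {"grip": 0, "delta_pos": [0.001, -0.001, 0], "twist": 0},
    {"grip": 0, "delta_pos": [0, 0, 0], "twist": 0},
    {"grip": 0, "delta_pos": [0, 0, 0], "twist": 0},
    {"grip": 0, "delta_pos": [0, 0, 0], "twist": 0},
    {"grip": 0, "delta_pos": [0, 0, 0], "twist": 0},
    {"grip": 0, "delta_pos": [0, 0, 0], "twist": 0}
  ]
}}

```text
clock: 19.07
position: [0.571, 0.0641, 0.1471]
ee_rot: [0.024, -0.707, 0.024, 0.707]
contact_force: [0.2, 1.8, -6.6]
width: 0.024
```

Run:
```python
from h import *
s=manip.get_state();print(s['position'],s['width'],s['contact_force'],abs(s['qd']).max())
print(manip.sign_off())
```

```text
[0.57095938 0.06408709 0.14709431] 0.024023641050476392 [ 0.24475363  1.83096236 -6.6086516 ] 0.0015579963962494606
the job is handed in; nothing more can be done
None
```

I carried out every step and handed the job in at about 19 s; no verdict was reported. The protector is in the drawer, the drawer is shut, and the gauge is held over the coupling's bore.

**Protector and drawer:** I saw the protector standing in the drawer before shutting it. After the push, the drawer front sat about 16 mm in front of the cabinet face. That is the panel's own thickness, and the push met a stop at about 17 N. The fingers ended up between the handle bar and the front, so the last part was pushed on the front panel rather than the bar.

**Gauge at the last image check, before a final 1 mm correction:**
- **Centring:** the nose was about 1–1.5 mm off the bore axis in the wrist view. The scene view differed from it by 1–2 mm.
- **Height:** the nose was about 11–14 mm above the mouth.
- **Tilt:** roughly 1–1.5° in the one view I checked, right after the lift.

**Final state:** the arm was still, the grip was closed on the handle (24 mm read, for a 26 mm handle), and the wrist carried about 6 N of weight. I have three reservations:
- **Side force:** the last reading was 1.8 N in y, larger than the usual noise of about 1 N. The wrist image before it showed a clear gap to the coupling, and I did not look again after the correction.
- **Lower than predicted:** the gauge hung 2–6 mm lower in the grip than predicted, possibly a small slip. I allowed for it.
- **Not rechecked:** I did not re-measure the tin, mirror, tally counter or door at the end.

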